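# Release the waiting carton by the guarded stop pedal

### The job

On the roller lane a packed carton waits at the stop. Reach down through the window in the sheet-metal guard without touching the guard, press the stop pedal inside fully down and keep it down until the whole carton has run past the stop, then let the pedal come back up and take the hand out, leaving the carton at rest against the end of the lane. Do not touch or lift the carton, and leave everything else on the bench where it is.

Things in the scene. Friction and masses are not known exactly. Their poses are not given: they have to be found in the camera images.
- lane: gravity roller lane fixed on the bench: aluminium side rails 665 mm long, 170 mm over their faces, rail tops 170 mm and roller tops 150 mm above the bench at the stop. Origin on the bench straight below the stop blade, mid-width. Goods roll down towards its -y; its -x side, with the guard, faces the robot. The end stop's face is 302 mm from the origin towards -y
- guard: grey folded sheet-steel guard on the robot's side of the lane, 134 mm (x) by 166 mm (y), sheet 3 mm, with one rectangular window in its flat top, 86 mm (x) by 104 mm (y). Origin at the centre of the window in the level of the guard's top face, 172 mm above the bench; axes parallel to the lane's. It must not be touched
- pedal (a point): centre of the top face of the stop pedal, a black ribbed rubber pad 44 mm (x) by 58 mm (y) seen through the guard window, straight below the window's centre. Up, its top is 12 mm below the guard's top face; pressed fully home it has gone down 33 mm more and comes 3 mm nearer the robot
- stop_lever (a joint): rocking of the stop lever (pedal and stop blade are one rigid bar), rad: 0 = pedal up, blade 9 mm above the rollers; 0.115 = pedal fully down at its limit, blade below the rollers. The carton is free from about 0.095. A spring returns it: about 3 N on the pedal starts it, 7 N holds it fully down
- carton_mid (a point): centre of the packed carton, 148 mm wide, 160 mm along the lane, 100 mm high, kraft card with a yellow tape strip, 0.5 to 0.9 kg; it waits on the rollers with its front against the stop blade, on the +y side of it, and when freed rolls down by itself in a few seconds
- pump_bottle: pink pump bottle, 56 mm diameter, 155 mm high, standing on the bench beside the guard; origin under its base. Leave alone
- lotion_bottle: orange lotion bottle with white cap, 48 mm diameter, 135 mm high, standing on the bench beside the guard; origin under its base. Leave alone
- tape_roll: roll of yellow tape lying flat, 104 mm diameter, 48 mm high; origin under its centre. Leave alone
- cream_jar: white jar with black lid, 68 mm diameter, 52 mm high; origin under its base. Leave alone
- soap_box: green soap box 60 x 85 x 45 mm high; origin under its centre. Leave alone
- box_knife: grey box knife lying flat, 130 mm long, 16 mm high; origin under its centre. Leave alone
Not all that is in view belongs to the job. Of the things that look like the part that bears carton_mid, the smaller one is meant.

How it is judged:
By the outcome, as a careful person would: the job done as asked, in the order asked, and still so for the second after the job is handed in, with the robot touching nothing.
It also fails if it takes over 38 s, if anything falls off the work surface, if the arm or the gripper's body presses on something with over 40 N, if the wrist force passes 120 N, or if a joint passes its speed limit or range.

### The arm

A 6-joint arm with a two-finger parallel gripper is mounted at the origin on the work surface. World frame = base frame: x ahead of the robot, y to its left, z up, the work surface at z = 0. Lengths are in m, angles in rad, forces in N, time in s.
With the tool pointing down it reaches from about 0.275 to 0.725 m from the base axis. Payload 5.6 kg.
Tool frame: the origin (TCP) lies at the very end of the fingers, on their centre line; the grasp point (between the pads) lies 19 mm behind it; z points along the fingers, y is the direction in which the jaws open and shut (so a half turn about z gives the same grasp; the last joint's range is limited). The gripper opens to 85 mm and grips with 20 to 120 N. Pads are 22 mm wide; open, the fingers measure 114 mm over their backs; the gripper's body (76 mm by 85 mm) begins 54 mm behind the grasp point. The pads swing forward as they close: fully open they stand 13 mm farther back than shut.
Start: joints at [1.588, 0.255, 0.108, 0, -1.424, -0.285], TCP at [0.146, 0.53, 0.231] pointing down, gripper open.
Joint ranges: [-2.95, 2.95], [-1.21, 1.97], [-1.09, 1.5], [-2.87, 1.71], [-2.94, -0.07], [-3.05, 3.05]. Speed limits (rad/s): [2.57, 2.57, 3.14, 3.14, 3.14, 3.14].

### API

Orientations are given as a unit quaternion [w, x, y, z].
In Python, from cell import * gives the robot as it stands.
- The arm moves only by the tool servo_tool, never from a script. Its argument "plan" is one flat list of numbers, 7 for each row, row after row: the turn, a rotation vector about the world's x, y, z in degrees, then the shift along the world's x, y, z in cm, then the closure, from 0 (fully open) to 1 (shut). In form: [rx, ry, rz, x, y, z, jaw, rx, ry, rz, x, y, z, jaw, ...]. A call has 1 to 20 rows; each row is the pose to reach, as a shift and turn from the pose measured when the call began; what a row does not reach only later rows make up. A row lasts 1/8 s, in which the tool goes at most 62.5 mm and 10.7 degrees, less where a joint would pass 70% of its speed; a pose out of reach is approached as far as the arm can. A call with a gripper value outside its range is refused whole. The fingers move at their own pace and stop on an object; "force" is the grip in N (left out, the last holds). Time passes only in rows, so rows that repeat a pose let the fingers close. It gives the time, the measured TCP pose, the force and the opening at its end, in the units of the state.
- get_obs(): the state, without advancing time (a new reading comes with each control period).
- get_image(name): name is "scene" or "top"; returns (picture, depth): 480x640x3 uint8, red, green, blue; 480x640 float32, m along the optical axis (not along the pixel's ray), 0 where there is no reading.
- camera_info(name): a dict with "fx", "fy", "cx", "cy" (pixels), "world_to_cam" (4x4, takes a point from world to camera coordinates). Camera axes: x right, y down, z forward; pixel columns grow to the right and rows downward; lengths in m; the calibration is good to about 2 mm. A picture is of the moment at which its call begins. camera_info takes no time and is no camera call.
- finish_job(): hands the job in, once; it reports no verdict.
Trained networks look in the newest picture that a camera, given by its name, has taken for a name from the list of things; names that differ only in an ending like _2 or _b are one class to them, and where a whole thing is asked for, a point or a joint stands for the part that bears it (a point fixed in the world has none). Each returns a list of dicts, best first, with "conf" (0 to 1); they miss things now and then, are a little off and sometimes report something else, mostly with a low value. They report only what shows in the picture. A call takes as long as a camera call. They do not tell look-alikes from the thing itself.
- spot_in(camera, query): "uv" ([column, row] in pixels, amid what is visible of it).
The state is a dict: "t": time; "joints": joint angles; "qvel": joint speeds; "tau": joint torques, N m; "ee_pos": TCP position; "ee_rot": TCP orientation; "wrist_force": force on the tool from outside, world axes, zero at the start; "moment": the same for the moment, N m; "grip_width": opening from 0.0 (shut) to 1.0 (fully open).
Only numpy, scipy, OpenCV 4.12 (cv2) and the standard library are available. Lean on these libraries where they do the work, as an engineer would, in place of code of your own. Each camera call takes 0.05 s, during which the arm holds its last target.

## Working session

There is one attempt and no reset: what is moved stays moved. The work goes in short steps, Python scripts to look and compute and a tool call to move; the robot and the scene stay as the last step left them, time stands still between calls to the robot, and variables do not carry over. Pictures are saved under pics/ and viewed, and the job is handed in when it is done.

Besides the shell and the picture viewer there is one more tool, called by a JSON object that holds its "fn" and its "kwargs", one argument or row to a line. servo_tool: Moves the arm, as the interface text tells. Its arguments: {"type":"object","properties":{"plan":{"type":"array"},"force":{"type":"number"}},"required":["plan"]}

```bash
mkdir -p pics; ls
cat > h.py <<'E'
from cell import *
import numpy as np, cv2
def shot(name,fn):
    im,d=get_image(name); cv2.imwrite('pics/'+fn+'.png',im[:,:,::-1]); np.save('pics/'+fn+'.npy',d); return im,d
def world(name,u,v,z):
    c=camera_info(name); T=np.linalg.inv(np.array(c['world_to_cam']))
    return (T@np.array([(u-c['cx'])/c['fx']*z,(v-c['cy'])/c['fy']*z,z,1]))[:3]
def proj(name,p):
    c=camera_info(name); q=np.array(c['world_to_cam'])@np.append(p,1)
    return c['fx']*q[0]/q[2]+c['cx'],c['fy']*q[1]/q[2]+c['cy'],q[2]
E
python3 - <<'E'
from h import *
o=get_obs();print(o)
for n in('scene','top'):
    im,d=shot(n,n+'0')
    for q in('guard','pedal','carton_mid','lane','pump_bottle','lotion_bottle'):
        for r in spot_in(n,q)[:4]:
            u,v=r['uv'];z=d[int(v),int(u)];print(n,q,np.round(r['uv']),round(r['conf'],2),np.round(world(n,u,v,z),3))
E
```

```text
pics
{'t': 0.0, 'joints': array([ 1.58760126e+00,  2.55744086e-01,  1.06947354e-01, -4.89151134e-04,
       -1.42390297e+00, -2.84611571e-01]), 'qvel': array([ 1.77983361e-03, -5.74977918e-06, -1.39266621e-04, -4.09984158e-04,
        1.36317043e-04, -2.31689622e-03]), 'tau': array([ 3.72941213e-04, -3.86633205e+01,  2.37941605e+01,  5.36519587e+00,
       -6.05420064e-03, -1.36015154e-05]), 'ee_pos': array([0.14534065, 0.52990704, 0.23037251]), 'ee_rot': array([ 9.77221428e-04,  9.91043050e-01, -1.33539166e-01, -9.62803246e-05]), 'wrist_force': array([-0.01327803, -0.24882958, -0.41475137]), 'moment': array([ 0.05089416, -0.00448193,  0.07366886]), 'grip_width': 1.0061515072146725}
scene guard [325. 263.] 0.73 [0.48  0.067 0.173]
scene pedal [323. 247.] 0.86 [0.502 0.014 0.162]
scene carton_mid [426. 407.] 0.95 [0.215 0.306 0.13 ]
scene carton_mid [228. 257.] 0.61 [0.654 0.173 0.26 ]
scene lane [260. 293.] 0.62 [0.586 0.189 0.182]
scene lane [231. 256.] 0.38 [0.651 0.167 0.258]
scene pump_bottle [298. 337.] 0.71 [0.496 0.222 0.102]
scene lotion_bottle [333. 207.] 0.59 [ 0.521 -0.144  0.138]
top guard [311. 262.] 0.76 [ 0.462  0.001 -0.004]
top pedal [300. 230.] 0.93 [0.519 0.021 0.158]
top carton_mid [226. 139.] 0.93 [0.66  0.144 0.255]
top carton_mid [165. 390.] 0.67 [0.221 0.27  0.131]
top carton_mid [303. 232.] 0.59 [0.514 0.017 0.159]
top lane [308. 259.] 0.68 [ 0.468  0.007 -0.   ]
top lane [300. 166.] 0.56 [0.644 0.024 0.137]
top pump_bottle [219. 240.] 0.92 [0.503 0.182 0.107]
top pump_bottle [467. 256.] 0.71 [ 0.477 -0.337  0.006]
top lotion_bottle [385. 229.] 0.77 [ 0.525 -0.14   0.123]
top lotion_bottle [237. 285.] 0.7 [0.412 0.154 0.045]
```

View pics/scene0.png

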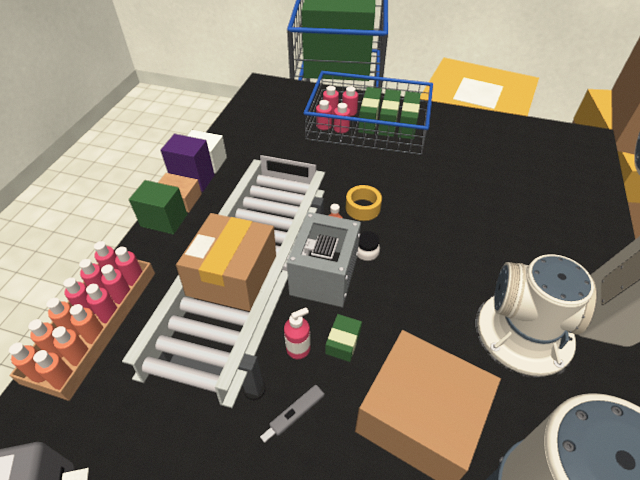

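View pics/top0.png

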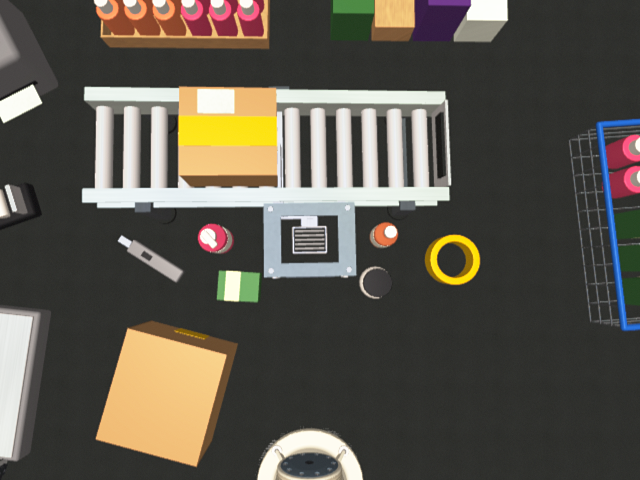

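Run:
```python
from h import *
im=cv2.imread('pics/top0.png')
cv2.imwrite('pics/crop0.png',cv2.resize(im[80:320,180:430],None,fx=2.4,fy=2.4,interpolation=cv2.INTER_CUBIC))
d=np.load('pics/top0.npy')
c=camera_info('top');T=np.linalg.inv(np.array(c['world_to_cam']))
v,u=np.mgrid[:480,:640];P=np.stack([(u-c['cx'])/c['fx']*d,(v-c['cy'])/c['fy']*d,d,np.ones_like(d)],-1)@T.T
P=P[...,:3]; np.save('pics/P.npy',P)
print(c['fx'],T[:3,3])
z=P[...,2]
m=(abs(z-.172)<.004)&(u>240)&(u<380)&(v>190)&(v<290)
pts=P[m];print(m.sum(),pts.min(0),pts.max(0))
print('rect',cv2.minAreaRect((pts[:,:2]*1000).astype(np.float32)))
# window = hole: by contours
n,_,_,_=0,0,0,0
cs,h=cv2.findContours(m.astype(np.uint8),cv2.RETR_CCOMP,cv2.CHAIN_APPROX_NONE)
for k,cc in enumerate(cs):
    if cv2.contourArea(cc)>100:
        w=np.array([world('top',a,b,d[b,a]) if 0 else P[b,a] for a,b in cc[:,0]]); 
        print(k,h[0][k],cv2.contourArea(cc),cv2.minAreaRect((w[:,:2]*1000).astype(np.float32)))
m=(abs(z-.160)<.004)&(u>270)&(u<330)&(v>205)&(v<255);pts=P[m]
print('pedal',m.sum(),np.median(pts,0),cv2.minAreaRect((pts[:,:2]*1000).astype(np.float32)))
m=(abs(z-.25)<.02)&(u>180)&(u<280)&(v>80)&(v<190);pts=P[m]
print('carton',m.sum(),np.median(pts,0),cv2.minAreaRect((pts[:,:2]*1000).astype(np.float32)))
```

```text
452.2619566493828 [0.44442901 0.00157481 0.98816459]
4602 [ 0.43370253 -0.07814796  0.16801455] [0.58932893 0.12942547 0.17599636]
rect ((512.2289428710938, 25.05335235595703), (155.53659057617188, 205.34375), 1.3474539518356323)
0 [41 -1  1 -1] 6588.5 ((502.0565185546875, 5.091339111328125), (134.1512451171875, 166.07843017578125), 1.425662636756897)
26 [27 25 -1  0] 2805.5 ((502.0631408691406, 3.8005714416503906), (89.11671447753906, 108.54598999023438), 0.7871657013893127)
55 [-1 54 56 -1] 530.0 ((580.0570068359375, 66.79138946533203), (17.425626754760742, 125.14652252197266), 0.8771407008171082)
pedal 805 [0.50182523 0.0053714  0.15966611] ((510.4447326660156, 5.52387809753418), (64.89292907714844, 62.76599884033203), 0.4473189115524292)
carton 8656 [0.6708717  0.14009433 0.25511678] ((674.4012451171875, 141.40475463867188), (149.32742309570312, 161.8184051513672), 1.363304853439331)
```

View pics/crop0.png

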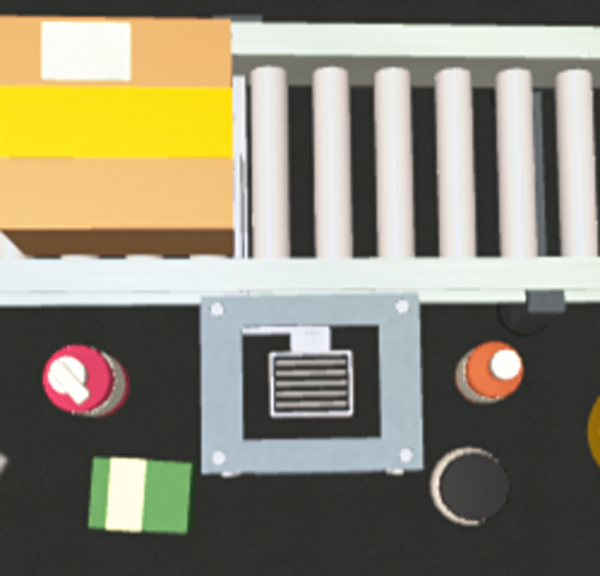

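The thing meant is the taped carton on the lane at top (226,139). The look-alike is the larger plain carton on the bench at top (165,390), which I leave alone. The pedal at top (310,239) sits in the guard window. The window centre measures (0.502, 0.0045), the guard is 134x166 as given and the pedal top is at z 0.160, so all of it fits the description.

Next I move over the window with the jaws shut.

{"fn": "servo_tool", "kwargs": {
  "plan": [0,0,0,0,0,3,1,0,0,3,2.5,-4,4,1,0,0,6,5,-8,4,1,0,0,9,8,-12,4,1,0,0,12,11,-16,4,1,0,0,16.5,14,-20,4,1,0,0,16.5,17,-24.5,4,1,0,0,16.5,20,-29,4,1,0,0,16.5,23,-33.5,4,1,0,0,16.5,26,-38,4,1,0,0,16.5,29,-42.5,4,1,0,0,16.5,32,-47,4,1,0,0,16.5,34,-50,4,1,0,0,16.5,35.6,-52.5,4,1,0,0,16.5,35.6,-52.5,4,1,0,0,16.5,35.6,-52.5,4,1,0,0,16.5,35.6,-52.5,4,1]
}}

```text
t: 2.82
ee_pos: [0.5012, 0.0061, 0.2715]
ee_rot: [-0.0, 1.0, 0.011, 0.0]
wrist_force: [0.6, 1.1, -0.4]
grip_width: -0.001
```

Run:
```python
from h import *
o=get_obs();print(o['t'],o['ee_pos'],o['ee_rot'],o['wrist_force'],o['grip_width'],o['joints'])
im,d=shot('scene','scene1');im,d2=shot('top','top1')
a=cv2.imread('pics/scene1.png')[150:350,220:460]
cv2.imwrite('pics/crop1.png',cv2.resize(a,None,fx=3,fy=3,interpolation=cv2.INTER_CUBIC))
```

```text
2.825 [0.50120607 0.00608452 0.27154372] [-1.40014562e-04  9.99943371e-01  1.06390610e-02  2.11218432e-04] [ 0.56325415  1.13827816 -0.41501037] -0.0014810433099048351 [ 3.25162282e-01  1.48419717e-01  7.47232459e-02 -1.35979723e-04
 -1.49661151e+00  1.26692261e+00]
```

View pics/crop1.png

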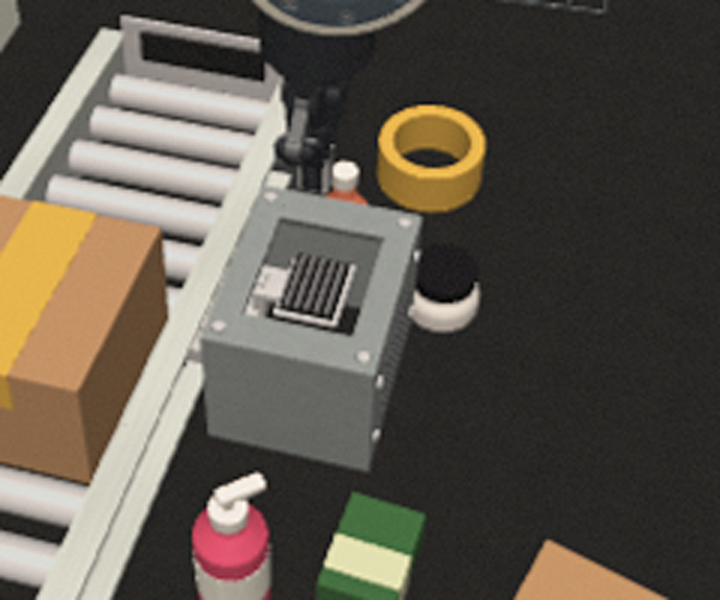

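View pics/top1.png

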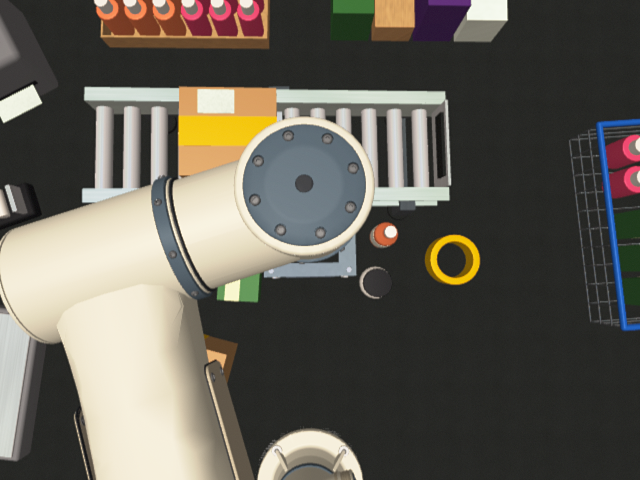

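The hand hangs above the window, but the forearm passes over the carton. I check the arm's height there before going down.

Run:
```python
from h import *
d=np.load('pics/top1.npy')
for u,v in((305,183),(200,195),(180,190),(190,230),(230,190),(250,215),(100,240)):
    print(u,v,np.round(world('top',u,v,d[v,u]),3))
print(proj('scene',[.501,.006,.2715]), proj('scene',[.67,.14,.36]))
```

```text
305 183 [0.501 0.006 0.696]
200 195 [0.497 0.08  0.673]
180 190 [0.501 0.095 0.668]
190 230 [0.472 0.085 0.678]
230 190 [0.5   0.059 0.675]
250 215 [0.48  0.042 0.693]
100 240 [0.464 0.146 0.68 ]
(np.float64(324.342746724712), np.float64(211.90325790263216), np.float64(0.9837405832732159)) (np.float64(219.48525190045666), np.float64(209.1432979680676), np.float64(0.8649125955703137))
```

View pics/scene1.png

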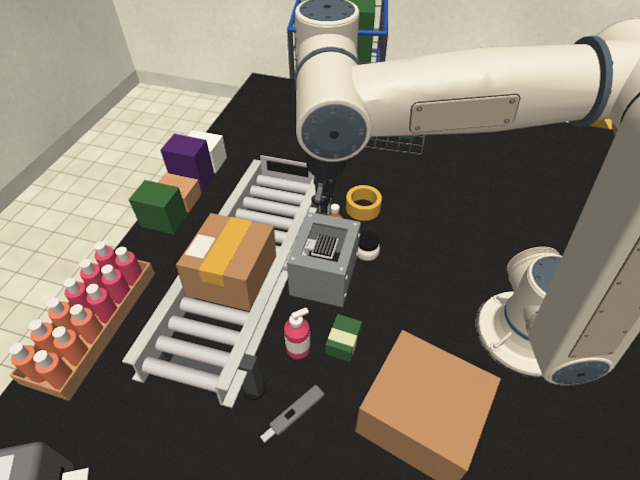

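Clearance is ample. I go down through the window and press to about 30 mm of travel.

{"fn": "servo_tool", "kwargs": {
  "plan": [0,0,0,0,-0.1,-2.5,1,0,0,0,0,-0.1,-5,1,0,0,0,0,-0.1,-7.5,1,0,0,0,0,-0.1,-9.5,1,0,0,0,0,-0.1,-10.5,1,0,0,0,0,-0.1,-11,1,0,0,0,0,-0.1,-11.5,1,0,0,0,0,-0.1,-12,1,0,0,0,-0.1,-0.1,-12.5,1,0,0,0,-0.1,-0.1,-12.5,1,0,0,0,-0.1,-0.1,-12.5,1]
}}

```text
t: 4.3
ee_pos: [0.5007, 0.0051, 0.147]
ee_rot: [-0.0, 1.0, 0.011, 0.001]
wrist_force: [-1.6, 0.2, 4.4]
grip_width: 0.0
```

Run:
```python
from h import *
o=get_obs();print(o['t'],o['ee_pos'],o['wrist_force'],o['moment'])
im,d=shot('scene','scene2')
a=cv2.imread('pics/scene2.png')[150:350,220:460]
cv2.imwrite('pics/crop2.png',cv2.resize(a,None,fx=3,fy=3,interpolation=cv2.INTER_CUBIC))
```

```text
4.3 [0.50066223 0.00505175 0.14699981] [-1.61826441  0.21396626  4.35262571] [ 0.1033339   0.4523199  -0.04236967]
```

View pics/crop2.png

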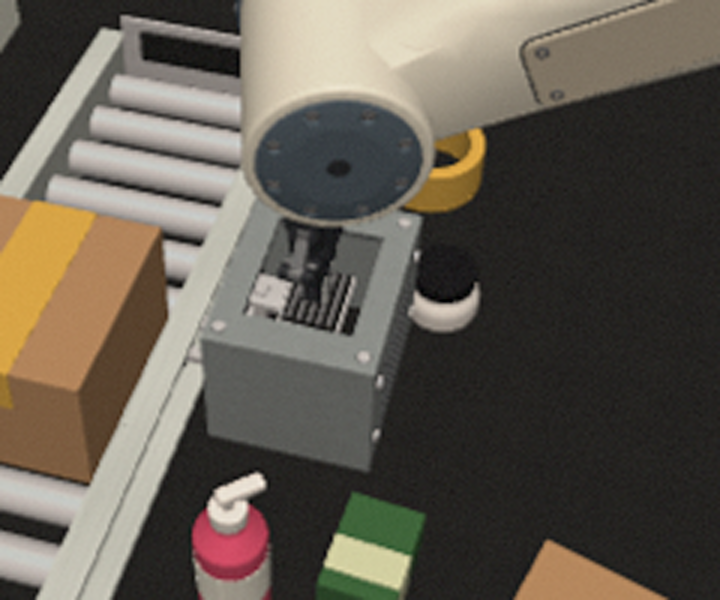

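The fingers are clear of the window edges with 13 mm of travel at 4.4 N, which fits the spring. Now down to the limit.

{"fn": "servo_tool", "kwargs": {
  "plan": [0,0,0,0,0,-0.5,1,0,0,0,0,0,-1,1,0,0,0,-0.1,0,-1.5,1,0,0,0,-0.1,0,-2,1,0,0,0,-0.1,0,-2.1,1,0,0,0,-0.1,0,-2.1,1]
}}

```text
t: 5.1
ee_pos: [0.4993, 0.005, 0.1269]
ee_rot: [-0.0, 1.0, 0.011, 0.001]
wrist_force: [-6.4, 1.4, 12.0]
grip_width: -0.001
```

Run:
```python
from h import *
o=get_obs();print(o['t'],o['ee_pos'],o['wrist_force'])
im,d=shot('scene','scene3')
```

```text
5.1 [0.49927682 0.00496266 0.12692941] [-6.38590387  1.41299273 12.00507027]
```

View pics/scene3.png

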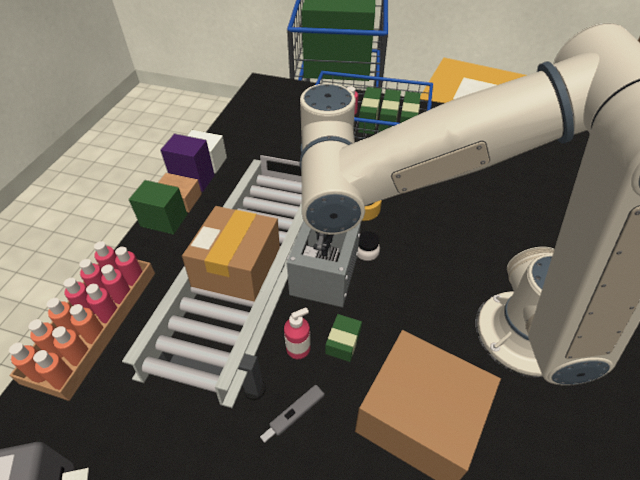

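The carton is moving (scene shift of about 5 px), with 12 N at the 33 mm limit. I hold it there.

{"fn": "servo_tool", "kwargs": {
  "plan": [0,0,0,0,0,-0.1,1,0,0,0,0,0,-0.1,1,0,0,0,0,0,-0.1,1,0,0,0,0,0,-0.1,1,0,0,0,0,0,-0.1,1,0,0,0,0,0,-0.1,1,0,0,0,0,0,-0.1,1,0,0,0,0,0,-0.1,1]
}}

```text
t: 6.15
ee_pos: [0.4993, 0.005, 0.127]
ee_rot: [-0.0, 1.0, 0.011, 0.001]
wrist_force: [-5.1, 0.6, 11.1]
grip_width: 0.004
```

Run:
```python
from h import *
o=get_obs();print(o['t'],o['ee_pos'],o['wrist_force'])
im,d=shot('scene','scene4')
for r in spot_in('scene','carton_mid'):print(r)
```

```text
6.15 [0.49927147 0.00497595 0.12698495] [-5.13009437  0.64105786 11.10950623]
{'uv': [247.4, 228.0], 'conf': 0.85}
{'uv': [427.3, 411.2], 'conf': 0.68}
```

View pics/scene4.png

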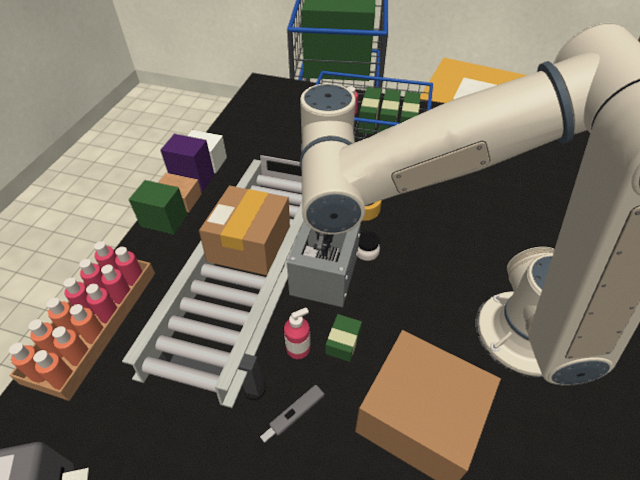

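The carton has rolled about 60 mm, now at scene (247,228). I keep holding.

{"fn": "servo_tool", "kwargs": {
  "plan": [0,0,0,0,0,-0.1,1,0,0,0,0,0,-0.1,1,0,0,0,0,0,-0.1,1,0,0,0,0,0,-0.1,1,0,0,0,0,0,-0.1,1,0,0,0,0,0,-0.1,1,0,0,0,0,0,-0.1,1,0,0,0,0,0,-0.1,1,0,0,0,0,0,-0.1,1,0,0,0,0,0,-0.1,1,0,0,0,0,0,-0.1,1,0,0,0,0,0,-0.1,1,0,0,0,0,0,-0.1,1,0,0,0,0,0,-0.1,1,0,0,0,0,0,-0.1,1,0,0,0,0,0,-0.1,1,0,0,0,0,0,-0.1,1,0,0,0,0,0,-0.1,1,0,0,0,0,0,-0.1,1,0,0,0,0,0,-0.1,1]
}}

```text
t: 8.75
ee_pos: [0.4993, 0.005, 0.127]
ee_rot: [-0.0, 1.0, 0.011, 0.001]
wrist_force: [-4.7, 1.9, 11.4]
grip_width: 0.003
```

Run:
```python
from h import *
o=get_obs();print(o['t'],o['ee_pos'],o['wrist_force'])
im,d=shot('scene','scene5');im,d=shot('top','top5')
```

```text
8.75 [0.49926174 0.00496953 0.12700701] [-4.67429693  1.94558961 11.42807439]
```

View pics/scene5.png

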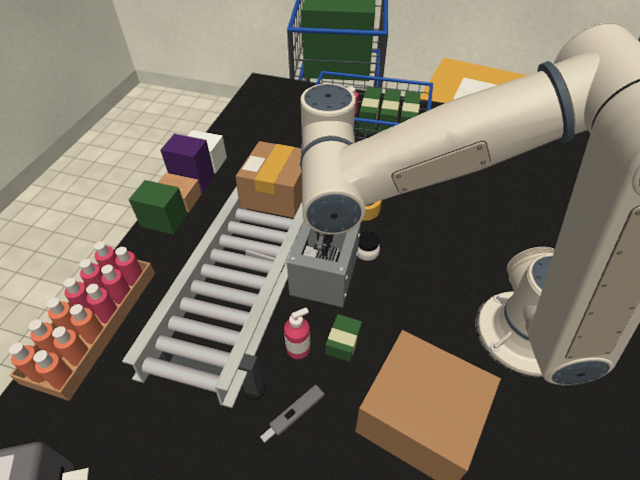

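View pics/top5.png

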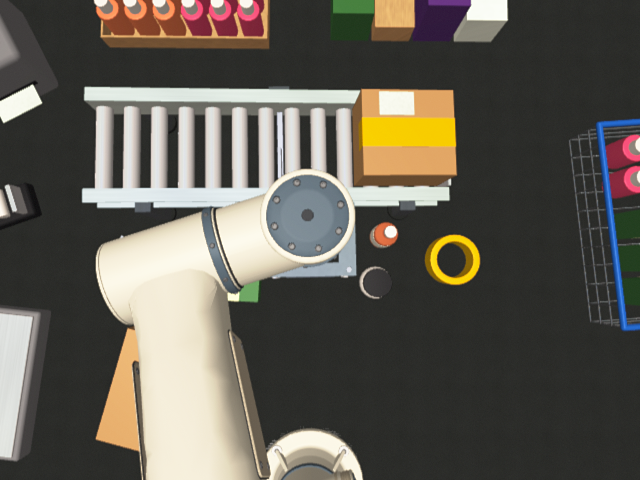

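The carton's rear edge is at top u≈357 and the blade slot at u≈281, so it is well past the stop and at the lane end. I let the pedal up gently and withdraw straight up.

{"fn": "servo_tool", "kwargs": {
  "plan": [0,0,0,0,0,0.5,1,0,0,0,0.1,0,1,1,0,0,0,0.1,0,1.5,1,0,0,0,0.2,0,2,1,0,0,0,0.2,0,2.5,1,0,0,0,0.2,0,3,1,0,0,0,0.2,0,3.5,1,0,0,0,0.2,0,4.5,1,0,0,0,0.2,0,6,1,0,0,0,0.2,0,8,1,0,0,0,0.2,0,10.5,1,0,0,0,0.2,0,13,1,0,0,0,0.2,0,15.5,1,0,0,0,0.2,0,17.5,1,0,0,0,0.2,0,17.5,1,0,0,0,0.2,0,17.5,1]
}}

```text
t: 10.85
ee_pos: [0.5009, 0.0051, 0.3014]
ee_rot: [-0.0, 1.0, 0.011, 0.001]
wrist_force: [0.6, -0.0, -1.3]
grip_width: -0.002
```

Run:
```python
from h import *
o=get_obs();print(o['t'],o['ee_pos'],o['wrist_force'],abs(o['qvel']).max())
im,d=shot('scene','scene6')
a=cv2.imread('pics/scene6.png')[120:350,200:460]
cv2.imwrite('pics/crop6.png',cv2.resize(a,None,fx=2.6,fy=2.6,interpolation=cv2.INTER_CUBIC))
for r in spot_in('scene','pedal')[:1]:
    u,v=map(int,r['uv']);print(r,np.median([world('scene',u+i,v+j,d[v+j,u+i]) for i in range(-3,4) for j in range(-3,4)],axis=0))
d0=np.load('pics/scene0.npy');m=cv2.absdiff(cv2.imread('pics/scene0.png'),cv2.imread('pics/scene6.png')).max(2)>40
im,d=shot('top','top6');z=np.load('pics/top5.npy')
c=camera_info('top')
for dd in(z,d):
    T=np.linalg.inv(np.array(c['world_to_cam']));v,u=np.mgrid[:480,:640]
    P=(np.stack([(u-c['cx'])/c['fx']*dd,(v-c['cy'])/c['fy']*dd,dd,np.ones_like(dd)],-1)@T.T)[...,:3]
    s=(abs(P[...,2]-.243)<.02)&(u>340)&(u<480)&(v<200)&(v>80);p=P[s];print(s.sum(),p.mean(0),cv2.minAreaRect((p[:,:2]*1000).astype(np.float32)))
```

```text
10.85 [0.5008734  0.00505912 0.30144001] [ 0.57752864 -0.03424176 -1.3338904 ] 0.01596397002921602
{'uv': [312.9, 248.7], 'conf': 0.71} [0.52793922 0.01673888 0.15600482]
8095 [ 0.68022598 -0.16106406  0.23388299] ((682.1129760742188, -162.95330810546875), (149.4521484375, 162.78871154785156), 1.5582692623138428)
7342 [ 0.68455403 -0.16840043  0.23350268] ((682.2045288085938, -163.54605102539062), (149.60618591308594, 161.86334228515625), 1.426281452178955)
```

View pics/crop6.png

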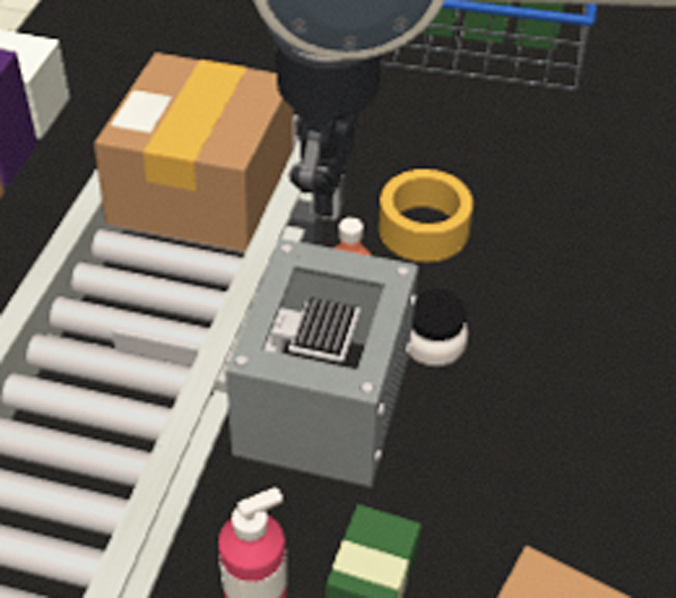

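The pedal and blade are up. The carton's front is at y ≈ -0.244, which agrees with the end stop. It moved only 0.6 mm between looks, which is within noise. Handing in.

```bash
python3 -c "
from cell import *
print(finish_job())"
```

```text
the job is handed in; nothing more can be done
None
```

The carton was released past the stop and now rests against the end of the lane. The pedal is back up, the hand is out, and I handed the job in at about 11 s.

- **Press:** With the jaws shut, I went down through the middle of the guard window and pressed the pedal 33 mm to its limit. The hand was at z 0.127 with about 11–12 N on it. I held it there for about 3.6 s while the carton rolled down, then let the pedal up gently and pulled the hand straight out.
- **Last checks:**
  - **Carton:** its front is at y ≈ -0.244 m, against about -0.242 m expected for the end stop. It moved about 0.6 mm between the last two looks, which is within measuring noise.
  - **Stop:** the blade and pedal both look up in the picture.
  - **Hand:** it was 13 cm above the guard, with only about 1.5 N read at the wrist.
  - **Guard:** no sign that it was touched, though I judged this from the pictures and the wrist force only.
  - **Bench:** the neighbouring things near the guard look unmoved by eye; I did not measure them.
- **One disagreement:** the network's last pedal point was off, landing on the lever arm at x 0.528 and z 0.156. I did not use it and judged the pedal from the picture instead.

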